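# Show the yellow-collared pipe elbow to the inspection camera

## Robot

A 6-joint arm with a two-finger parallel gripper is mounted at the origin on the work surface. World frame = base frame: x ahead of the robot, y to its left, z up, the work surface at z = 0. Lengths are in m, angles in degrees, forces in N, time in s.
With the tool pointing down it reaches from about 0.375 to 0.9 m from the base axis. Payload 3.1 kg.
Tool frame: the origin (TCP) lies at the very end of the fingers, on their centre line; the grasp point (between the pads) lies 19 mm behind it (bot.tcp_to_grasp is the distance from the TCP to the grasp point, in m); z points along the fingers, y is the line along which they close (so a half turn about z gives the same grasp; the last joint's range is limited). The gripper opens to 87 mm and grips with 3 to 60 N. Pads are 19 mm wide; open, the fingers measure 117 mm over their backs; the gripper's body (75 mm by 190 mm) begins 51 mm behind the grasp point.
Start: joints at [-75.774, 30.224, 82.088, -0, 67.689, -10.227], TCP at [0.259, -0.569, 0.223] pointing down, gripper open.
Joint ranges: [-176.69, 176.69], [-43.24, 126.21], [12.49, 139.97], [-82, 262], [0, 151.66], [-163.58, 163.58]. Speed limits (degrees/s): [159.86, 159.86, 180, 180, 180, 180].

## Interface

Orientations are given as a 3x3 rotation matrix whose columns are the frame's x, y, z axes.
In Python, from rig import telemetry, capture, camera_info, job, bot gives the robot as it stands. The module is installed in compiled form; this text tells all that it offers.
- The arm moves only by the tool carry_out, never from a script. Its argument "deltas" is a list that holds one entry, the list of rows, each a list of 7 numbers: the shift along the tool's x, y, z scaled (see below), then the turn, a rotation vector about the tool's x, y, z scaled (see below), then the closure, from -1 (fully open) to 1 (shut). In form: [[[dx, dy, dz, ax, ay, az, claw], ...]]. A call has exactly 10 rows; each row is the pose to reach, as a shift and turn from the pose commanded when the call began, along the tool's axes at that moment, turning the shorter way round; what a row does not reach only later rows make up. The controller multiplies each number of a shift by 15 cm and each number of a turn by 360 degrees. A row lasts 1/12 s, in which the tool goes at most 41.7 mm and 7.16 degrees, less where a joint would pass 70% of its speed; a pose out of reach is approached as far as the arm can. A call with a number of a shift or a turn outside -1 to 1 is refused whole. A call with a gripper value outside its range is refused whole. The fingers move at their own pace and stop on an object; the grip force is fixed at half the most. Time passes only in rows, so rows that repeat a pose let the fingers close, or fill a call up. It gives the time, the measured TCP pose, the force, the opening and the grip force at its end, in the units of the state.
- telemetry.read_state(): the state, without advancing time (a new reading comes with each control period).
- capture(name): name is "scene" or "top" or "wrist"; returns the picture (480x640x3 uint8, red, green, blue); there is no depth.
- camera_info(name): a dict with "mtx" (3x3 intrinsics, pixels), "cam_to_world" (4x4, takes a point from camera to world coordinates); the wrist camera has in their place "T_tool_cam" (4x4, takes a point from camera to tool coordinates, whose origin is the TCP and whose axes are the flange's). Camera axes: x right, y down, z forward; pixel columns grow to the right and rows downward; lengths in m; the calibration is good to about 2 mm. A picture is of the moment at which its call begins: read the wrist's pose just before it. camera_info takes no time and is no camera call.
- job.hand_in(): hands the job in; it is judged then, once.
The state is a dict: "time_s": time; "joint_positions": joint angles; "qvel": joint speeds; "tau": joint torques, N m; "position": TCP position; "tcp_rot": TCP orientation; "force": force on the tool from outside, world axes, zero at the start; "moment": the same for the moment, N m; "opening": opening from 0.0 (shut) to 1.0 (fully open); "grasp_force": force on a finger pad.
Only numpy, scipy, OpenCV 4.12 (cv2) and the standard library are available. Lean on these libraries where they do the work, as an engineer would, in place of code of your own. Each camera call takes 0.05 s, during which the arm holds its last target. There are 200 camera calls.

## Task

Pick the black pipe elbow with the yellow collar out of the grey tray and hold it up to the inspection camera: the yellow mouth 12 cm in front of the lens glass and centred in its view, the bore pointing straight up the camera's sloping line of sight into the lens, and the elbow's other leg out level to the side. Leave the other elbows and the things on the bench where they are, and do not touch the camera. Finish still holding the elbow there, still, in the gripper: do not put it down or let go.

Things in the scene. Friction and masses are not known exactly. Their poses are not given: they have to be found in the camera images.
- elbow_yellow: the wanted part: rigid black plastic pipe elbow with a YELLOW collar round one mouth, about 110 g, two legs at a right angle, lying level in the tray. Origin: on its underside below the collared leg, z up; both legs' axes lie at z = 20 mm. x points out of the yellow mouth (face at x = 40 mm); the corner, a 40 mm ball, is at x = -35 mm; the second leg runs from it along +y for 44 mm
- elbow_yellow_mouth (a point): centre of the face of the yellow mouth (dark bore 26 mm, collar 40 mm in diameter and 14 mm long); axes as the elbow's: x points out of the mouth. At the start it points away from the robot, within about 45 degrees of world +x
- elbow_yellow_grip (a point): where to grip, pinching across y: on the axis of the collared leg, in the middle of its free tube (32 mm diameter, 38 mm of it free), 35 mm behind the mouth's face. It lies 20 mm above the tray's floor at the start; axes as the elbow's
- elbow_blue: not wanted: elbow like the yellow one, same size and axes, but with a BLUE collar; lies in the same tray
- elbow_red: not wanted: elbow like the yellow one, same size and axes, but with a RED collar; lies in the same tray
- tray: fixed grey open plastic tray, 280 x 380 x 55 mm (its x, y, z), walls and floor 6 mm thick, standing on the table. Origin at table height, 160 mm along its own +x from the tray's centre (centre at x = -160 mm). It stands left or right of the robot, the camera on the other side
- camera: head of the fixed inspection camera: blue 56 mm box, white 68 mm light ring, black 36 mm lens barrel. Origin: centre of the lens glass at the barrel's front, 300 mm above the table. It looks along its own -x: towards the robot and 25 degrees (0.436 rad) downward; y is level. Its column (24 mm, 412 mm high) and foot stand behind the lens, away from the robot
- focus (a point): point in the air 120 mm in front of the lens glass on its viewing axis (camera x = -120 mm), about 250 mm above the table, where the mouth's face is to be held; axes as the camera's
- tape_roll: bystander: loose roll of brown packing tape, 96 mm in diameter, 50 mm high, lying on the table beyond the work; origin centre of underside
- coupling: bystander: loose black pipe sleeve, 60 mm in diameter, 55 mm high, standing on the table below the place where the elbow is shown; origin centre of underside
- jar: bystander: loose jar, 64 mm in diameter, 85 mm high, standing on the table below the place where the elbow is shown; origin centre of underside
Mind the look-alikes: they are no part of the job. What is shaped like the elbow_yellow but turquoise is not meant.

How it is judged:
By the outcome, as a careful person would: the job done as asked, in the order asked, and still so for the second after the job is handed in, while the arm keeps its last pose, push and grip.
It also fails if it takes over 45 s, if anything falls off the work surface, if the arm or the gripper's body presses on something with over 40 N, if the wrist force passes 120 N, or if a joint passes its speed limit or range.

## Working session

There is one attempt and no reset: what is moved stays moved. The work goes in short steps, Python scripts to look and compute and a tool call to move; the robot and the scene stay as the last step left them, time stands still between calls to the robot, and variables do not carry over. Pictures are saved under pics/ and viewed, at most 10 in all, crops included, and the job is handed in when it is done.

Besides the shell and the picture viewer there is one more tool, called after "Call:" as name(argument=value, ...), one argument or row to a line, values as JSON. carry_out: Moves the arm, as the interface text tells. Its arguments: {"type":"object","properties":{"deltas":{"type":"array","items":{"type":"array","items":{"type":"array","items":{"type":"number"}}}}},"required":["deltas"]}

```bash
mkdir -p pics
python3 - <<'E'
from rig import telemetry, capture, camera_info, job, bot
import cv2, numpy as np
for n in ["scene","top"]:
    cv2.imwrite(f"pics/{n}0.png",capture(n)[:,:,::-1])
    i=camera_info(n); print(n,np.round(i["mtx"],1).tolist(),np.round(i["cam_to_world"],3).tolist())
print(np.round(camera_info("wrist")["T_tool_cam"],4).tolist(), camera_info("wrist")["mtx"])
s=telemetry.read_state();print(s, bot.tcp_to_grasp)
E
```

```text
scene [[518.7, 0.0, 317.0], [0.0, 518.7, 240.3], [0.0, 0.0, 1.0]] [[0.901, 0.351, -0.254, 0.906], [0.434, -0.743, 0.51, -0.718], [-0.01, -0.57, -0.822, 1.436], [0.0, 0.0, 0.0, 1.0]]
top [[623.3, 0.0, 318.8], [0.0, 623.3, 240.7], [0.0, 0.0, 1.0]] [[-0.004, -0.984, 0.176, 0.191], [-1.0, 0.002, -0.011, 0.05], [0.011, -0.176, -0.984, 1.972], [0.0, 0.0, 0.0, 1.0]]
[[0.0003, -0.9532, -0.3024, 0.0842], [1.0, 0.0002, 0.0003, -0.0005], [-0.0003, -0.3024, 0.9532, -0.1624], [0.0, 0.0, 0.0, 1.0]] [[403.49836167   0.         317.11933767]
 [  0.         403.49836167 238.60504532]
 [  0.           0.           1.        ]]
{'time_s': 0.1, 'joint_positions': array([-7.57742885e+01,  3.02727108e+01,  8.21494371e+01,  3.50893290e-04,
        6.76895412e+01, -1.02281273e+01]), 'qvel': array([ 0.12063262, -0.17260703, -0.06024941,  0.01934194, -0.0223322 ,
       -0.03372417]), 'tau': array([-2.18959731e-04, -4.40985131e+01, -1.77149624e+01,  6.33526803e-02,
        5.34025335e-02, -5.51208052e-05]), 'position': array([ 0.2585798 , -0.56827298,  0.22167727]), 'tcp_rot': array([[ 9.10296127e-01,  4.13957409e-01, -4.73543863e-04],
       [ 4.13957531e-01, -9.10294231e-01,  1.89095779e-03],
       [ 3.51711741e-04, -1.91735860e-03, -9.99998100e-01]]), 'force': array([ 0.09142619, -0.12806742, -0.29148906]), 'moment': array([ 0.030556  , -0.01739377, -0.02088552]), 'grasp_force': 0.0, 'opening': 0.9997468051076377} 0.0187
```

View pics/scene0.png

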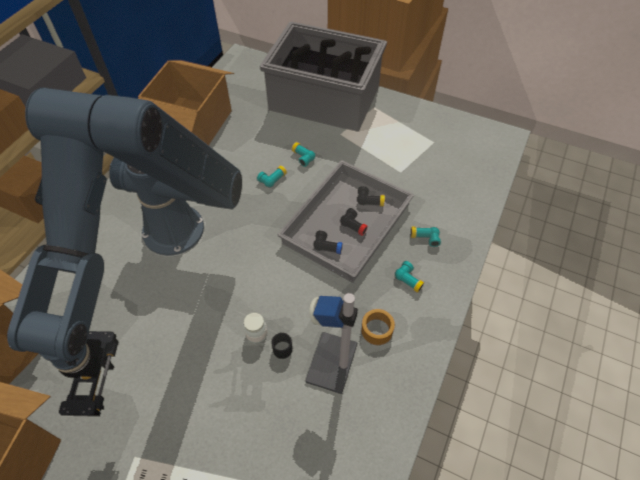

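View pics/top0.png

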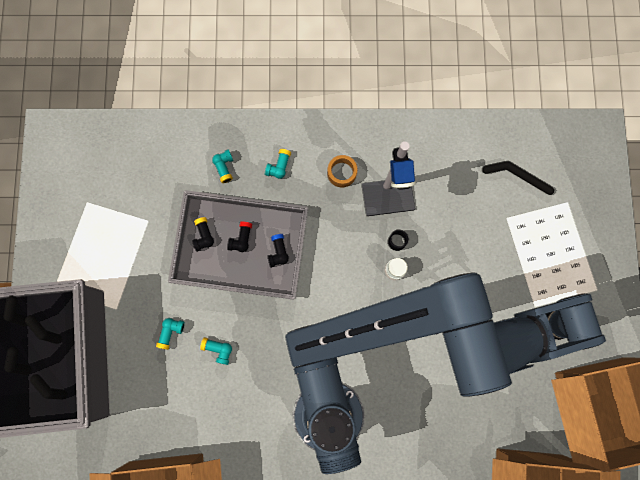

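Top view: the yellow-collared candidates are the black elbow in the tray (mouth at 201,221) and the turquoise ones at (224,178), (285,153), (162,345) and (206,345). Only the one in the tray is black with a yellow collar, so it fits. The camera head is at about (402,175), the jar at (397,268) and the coupling at (398,240). I'll confirm with a crop and measure.

```bash
cat > h.py <<'E'
import cv2, numpy as np
from rig import telemetry, capture, camera_info, bot
def cam(n,st=None):
    i=camera_info(n); K=np.array(i["mtx"])
    if n!="wrist": return K,np.array(i["cam_to_world"])
    T=np.eye(4); T[:3,:3]=st["tcp_rot"]; T[:3,3]=st["position"]
    return K,T@np.array(i["T_tool_cam"])
def ray(c,uv):
    K,T=c; d=T[:3,:3]@np.linalg.solve(K,[uv[0],uv[1],1]); return T[:3,3],d/np.linalg.norm(d)
def plane(c,uv,z):
    o,d=ray(c,uv); return o+d*(z-o[2])/d[2]
def tri(obs):
    A=0;b=0
    for c,uv in obs:
        o,d=ray(c,uv); P=np.eye(3)-np.outer(d,d); A=A+P; b=b+P@o
    x=np.linalg.solve(A,b); return x,[np.linalg.norm((np.eye(3)-np.outer(d,d))@(x-o)) for o,d in (ray(c,u) for c,u in obs)]
def proj(c,p):
    K,T=c; q=K@(T[:3,:3].T@(np.asarray(p)-T[:3,3])); return q[:2]/q[2]
def blobs(im,lo,hi,mn=20):
    m=cv2.inRange(cv2.cvtColor(im,cv2.COLOR_RGB2HSV),np.array(lo),np.array(hi))
    n,l,s,c=cv2.connectedComponentsWithStats(m)
    return [(c[i].round(1).tolist(),int(s[i,4]),s[i,:4].tolist()) for i in range(1,n) if s[i,4]>=mn]
def turn(R0,R1):
    from scipy.spatial.transform import Rotation as R
    return R.from_matrix(np.asarray(R0).T@R1).as_rotvec()
E
python3 - <<'E'
from h import *
ims={n:capture(n) for n in ["scene","top"]}
for n in ims:
    c=cam(n)
    print(n,"yellow",[(b,plane(c,b[0],.026).round(3).tolist()) for b in blobs(ims[n],(22,150,120),(35,255,255),15)])
    print(n,"blue",blobs(ims[n],(100,150,60),(125,255,255),100))
t=ims["top"]; s=ims["scene"]
a=cv2.resize(t[185:305,160:320],None,fx=3,fy=3,interpolation=cv2.INTER_CUBIC)
b=cv2.resize(t[130:280,360:430],(168,360),interpolation=cv2.INTER_CUBIC)
d=cv2.resize(s[280:400,230:400],(510,360),interpolation=cv2.INTER_CUBIC)
e=np.zeros((720,680,3),np.uint8); e[:360,:480]=a; e[:360,500:668]=b; e[360:,:510]=d
cv2.imwrite("pics/crop1.png",cv2.resize(e,(566,600))[:,:,::-1])
E
```

```text
scene yellow [(([294.4, 145.8], 27, [292, 142, 7, 9]), [0.203, 0.512, 0.026]), (([282.4, 168.5], 25, [279, 166, 7, 7]), [0.216, 0.39, 0.026]), (([381.8, 199.6], 45, [380, 195, 5, 11]), [0.599, 0.409, 0.026]), (([413.4, 231.5], 38, [412, 227, 4, 10]), [0.745, 0.326, 0.026]), (([418.2, 285.4], 55, [414, 280, 10, 12]), [0.828, 0.137, 0.026])]
scene blue [([10.3, 7.2], 375, [0, 0, 32, 23]), ([152.2, 38.0], 6688, [91, 0, 128, 97]), ([66.5, 21.0], 121, [53, 13, 26, 17]), ([78.0, 49.7], 300, [59, 35, 37, 36]), ([326.9, 310.5], 119, [315, 303, 21, 13])]
top yellow [(([284.6, 151.3], 50, [279, 149, 12, 7]), [0.834, 0.137, 0.026]), (([224.9, 177.1], 44, [220, 174, 12, 8]), [0.747, 0.329, 0.026]), (([199.7, 220.1], 54, [194, 217, 13, 8]), [0.606, 0.406, 0.026]), (([203.1, 343.8], 50, [200, 338, 7, 13]), [0.217, 0.384, 0.026]), (([162.0, 345.8], 55, [156, 343, 13, 7]), [0.211, 0.51, 0.026])]
top blue [([402.3, 171.5], 488, [391, 160, 24, 24])]
```

View pics/crop1.png

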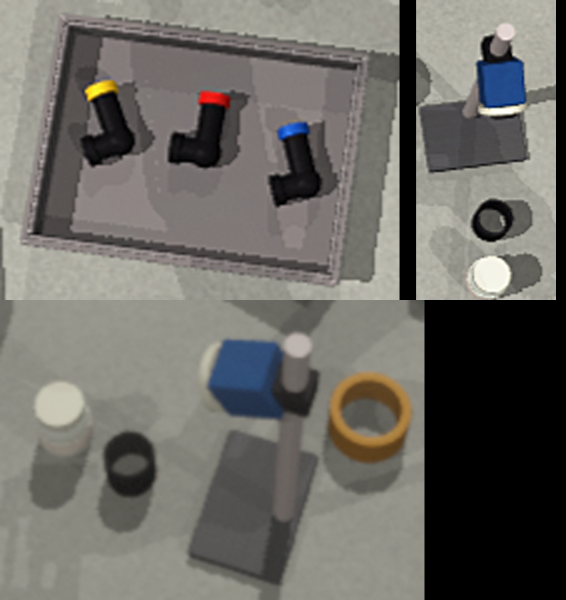

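The crop confirms it: the black elbow with the yellow collar is the left one in the tray. Next I triangulate the camera and plan a wrist view of it on the way.

```bash
cat >> h.py <<'E'
from scipy.spatial.transform import Rotation as Rn
def plan(p,R,n=None):
    s=telemetry.read_state(); R0=np.array(s["tcp_rot"]); p0=np.array(s["position"])
    d=np.asarray(p)-p0; w=turn(R0,R)
    k=int(np.ceil(max(np.abs(R0.T@d).max()/.15, np.linalg.norm(d)/.36, np.degrees(np.linalg.norm(w))/68,1e-9))) if n is None else n
    for i in range(k):   # successive calls: equal world shift, equal turn
        Ri=R0@Rn.from_rotvec(w*i/k).as_matrix()
        print("call",i+1,"/",k,"shift",(Ri.T@d/k/.15).round(3).tolist(),"turn",(w/k/(2*np.pi)).round(3).tolist())
def tilt(yaw,a):  # elbow/camera frame: x forward (yaw) raised by a, y level
    return Rn.from_euler("ZY",[yaw,-a],degrees=True).as_matrix()
F=np.diag([-1,1,-1.])  # tool = elbow frame @ F
E
python3 - <<'E'
from h import *
ct,cs=cam("top"),cam("scene")
# ring front / box (crop coords -> px): scene ring left (314,304), top ring (402,184)
print("ring",tri([(ct,(402,184)),(cs,(315,306))]))
print("boxtop",tri([(ct,(402.3,171.5)),(cs,(326.9,310.5))]))
print("coupling",plane(ct,(398,240),.055),"jar",plane(ct,(397,266),.085))
plan([.50,-.20,.36],tilt(0,25)@F)
E
```

```text
ring (array([ 0.64136463, -0.19951627,  0.31942455]), [np.float64(0.0024235960082563605), np.float64(0.002423596008256308)])
boxtop (array([ 0.67429667, -0.20073378,  0.32610157]), [np.float64(0.0031565477689350844), np.float64(0.003156547768935136)])
coupling [ 0.53469584 -0.22017196  0.055     ] jar [ 0.44856033 -0.21075022  0.085     ]
call 1 / 3 shift [0.827, -0.524, -0.306] turn [-0.031, -0.007, -0.141]
call 2 / 3 shift [0.888, 0.364, -0.363] turn [-0.031, -0.007, -0.141]
call 3 / 3 shift [0.241, 0.966, -0.249] turn [-0.031, -0.007, -0.141]
```

Call:
carry_out(
  deltas=[
    [[0.083,-0.052,-0.031,-0.003,-0.001,-0.014,-1],[0.165,-0.105,-0.061,-0.006,-0.001,-0.028,-1],[0.248,-0.157,-0.092,-0.009,-0.002,-0.042,-1],[0.331,-0.21,-0.122,-0.012,-0.003,-0.056,-1],[0.414,-0.262,-0.153,-0.016,-0.004,-0.07,-1],[0.496,-0.314,-0.184,-0.019,-0.004,-0.085,-1],[0.579,-0.367,-0.214,-0.022,-0.005,-0.099,-1],[0.662,-0.419,-0.245,-0.025,-0.006,-0.113,-1],[0.744,-0.472,-0.275,-0.028,-0.006,-0.127,-1],[0.827,-0.524,-0.306,-0.031,-0.007,-0.141,-1]],
  ],
)

```text
time_s: 1.03
position: [0.3394, -0.4451, 0.2685]
tcp_rot: [[0.255, 0.96, 0.117], [0.96, -0.237, -0.153], [-0.119, 0.151, -0.981]]
force: [0.5, 0.7, -0.1]
opening: 1.002
grasp_force: 0.0
```

Call:
carry_out(
  deltas=[
    [[0.089,0.036,-0.036,-0.003,-0.001,-0.014,-1],[0.178,0.073,-0.073,-0.006,-0.001,-0.028,-1],[0.266,0.109,-0.109,-0.009,-0.002,-0.042,-1],[0.355,0.146,-0.145,-0.012,-0.003,-0.056,-1],[0.444,0.182,-0.182,-0.016,-0.004,-0.07,-1],[0.533,0.218,-0.218,-0.019,-0.004,-0.085,-1],[0.622,0.255,-0.254,-0.022,-0.005,-0.099,-1],[0.71,0.291,-0.29,-0.025,-0.006,-0.113,-1],[0.799,0.328,-0.327,-0.028,-0.006,-0.127,-1],[0.888,0.364,-0.363,-0.031,-0.007,-0.141,-1]],
  ],
)

```text
time_s: 1.87
position: [0.4199, -0.3224, 0.3145]
tcp_rot: [[-0.559, 0.771, 0.305], [0.77, 0.619, -0.154], [-0.308, 0.149, -0.94]]
force: [0.1, 0.3, -0.4]
opening: 1.002
grasp_force: 0.0
```

Call:
carry_out(
  deltas=[
    [[0.024,0.097,-0.025,-0.003,-0.001,-0.014,-1],[0.048,0.193,-0.05,-0.006,-0.001,-0.028,-1],[0.072,0.29,-0.075,-0.009,-0.002,-0.042,-1],[0.096,0.386,-0.1,-0.012,-0.003,-0.056,-1],[0.12,0.483,-0.125,-0.016,-0.004,-0.07,-1],[0.145,0.58,-0.149,-0.019,-0.004,-0.085,-1],[0.169,0.676,-0.174,-0.022,-0.005,-0.099,-1],[0.193,0.773,-0.199,-0.025,-0.006,-0.113,-1],[0.241,0.966,-0.249,-0.031,-0.007,-0.141,-1],[0.241,0.966,-0.249,-0.031,-0.007,-0.141,-1]],
  ],
)

```text
time_s: 2.7
position: [0.502, -0.1975, 0.3616]
tcp_rot: [[-0.906, -0.006, 0.423], [-0.008, 1.0, -0.001], [-0.423, -0.004, -0.906]]
force: [0.2, -0.7, -0.5]
opening: 0.998
grasp_force: 0.0
```

Run:
```python
from h import *
s=telemetry.read_state(); im=capture("wrist"); cv2.imwrite("pics/w1.png",im[:,:,::-1])
np.savez("w1",im=im,p=s["position"],R=s["tcp_rot"])
print(s["time_s"],s["position"],s["tcp_rot"],s["joint_positions"])
```

```text
2.7 [ 0.50197571 -0.19749365  0.36155701] [[-0.90618427 -0.00647415  0.42283347]
 [-0.00769423  0.9999697  -0.00117878]
 [-0.42281303 -0.00432157 -0.90620663]] [ -43.12872706    6.20219219  100.25432297   20.2447586    56.39662541
 -142.29107831]
```

View pics/w1.png

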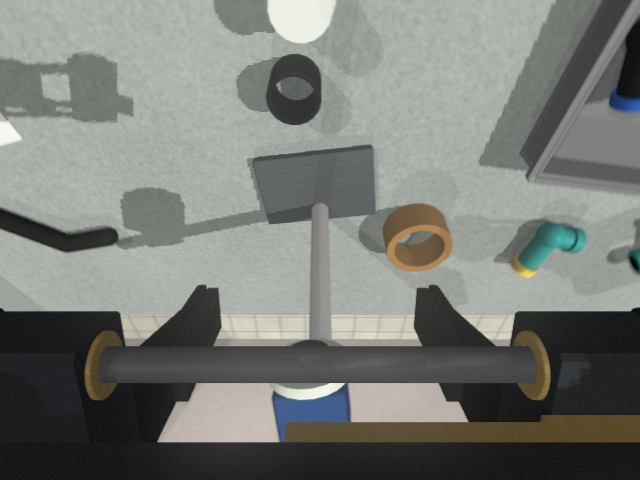

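The wrist view shows the jar, coupling, foot (front edge 253,160 to 373,147) and column, with the lens hidden behind the fingers at about (311,390). I'll take the foot's yaw as a first estimate of the camera's yaw, then go above the elbow with the tool's x along the elbow's x, which suits joint 6 better.

```bash
cat >> h.py <<'E'
G=np.diag([1,-1,-1.])  # tool = elbow frame @ G
E
python3 - <<'E'
from h import *
z=np.load("w1.npz"); c=cam("wrist",{"position":z["p"],"tcp_rot":z["R"]})
q=[plane(c,u,.012) for u in [(253,160),(373,147),(375,212),(269,223)]]
for i in range(4):
    d=q[(i+1)%4]-q[i]; print(q[i].round(3),"len",np.linalg.norm(d).round(3),"dir",np.degrees(np.arctan2(d[1],d[0])).round(1))
print("column base",plane(c,(320,207),.02),"box px dir",ray(c,(311,385)))
plan([.576,.398,.20],tilt(19,0)@G)
E
```

```text
[ 0.643 -0.282  0.012] len 0.158 dir 97.6
[ 0.622 -0.126  0.012] len 0.108 dir 7.3
[ 0.729 -0.112  0.012] len 0.159 dir -81.7
[ 0.752 -0.269  0.012] len 0.11 dir -173.2
column base [ 0.71449031 -0.19272945  0.02      ] box px dir (array([ 0.35768276, -0.19729937,  0.47338001]), array([ 0.88801846, -0.01021244, -0.45969438]))
call 1 / 4 shift [-0.008, 0.996, 0.293] turn [0.024, 0.004, 0.11]
call 2 / 4 shift [0.634, 0.806, 0.159] turn [0.024, 0.004, 0.11]
call 3 / 4 shift [1.006, 0.237, 0.099] turn [0.024, 0.004, 0.11]
call 4 / 4 shift [0.929, -0.44, 0.142] turn [0.024, 0.004, 0.11]
```

Call:
carry_out(
  deltas=[
    [[-0.001,0.1,0.029,0.002,0,0.011,-1],[-0.002,0.2,0.059,0.005,0.001,0.022,-1],[-0.002,0.3,0.088,0.007,0.001,0.033,-1],[-0.003,0.4,0.117,0.01,0.002,0.044,-1],[-0.004,0.5,0.147,0.012,0.002,0.055,-1],[-0.005,0.6,0.176,0.014,0.002,0.066,-1],[-0.006,0.7,0.205,0.017,0.003,0.077,-1],[-0.006,0.8,0.234,0.019,0.003,0.088,-1],[-0.007,0.9,0.264,0.022,0.004,0.099,-1],[-0.008,0.996,0.293,0.024,0.004,0.11,-1]],
  ],
)

```text
time_s: 3.58
position: [0.5199, -0.0505, 0.3197]
tcp_rot: [[-0.684, 0.641, 0.348], [0.64, 0.756, -0.135], [-0.35, 0.131, -0.928]]
force: [-0.1, 0.3, 0.8]
opening: 1.002
grasp_force: 0.0
```

Call:
carry_out(
  deltas=[
    [[0.063,0.081,0.016,0.002,0,0.011,-1],[0.127,0.161,0.032,0.005,0.001,0.022,-1],[0.19,0.242,0.048,0.007,0.001,0.033,-1],[0.254,0.322,0.064,0.01,0.002,0.044,-1],[0.317,0.403,0.08,0.012,0.002,0.055,-1],[0.38,0.484,0.095,0.014,0.002,0.066,-1],[0.444,0.564,0.111,0.017,0.003,0.077,-1],[0.507,0.645,0.127,0.019,0.003,0.088,-1],[0.571,0.725,0.143,0.022,0.004,0.099,-1],[0.634,0.806,0.159,0.024,0.004,0.11,-1]],
  ],
)

```text
time_s: 4.42
position: [0.5402, 0.0985, 0.2798]
tcp_rot: [[-0.11, 0.971, 0.211], [0.971, 0.15, -0.185], [-0.212, 0.184, -0.96]]
force: [-0.3, -0.8, -0.1]
opening: 1.002
grasp_force: 0.0
```

Call:
carry_out(
  deltas=[
    [[0.1,0.024,0.01,0.002,0,0.011,-1],[0.2,0.047,0.02,0.005,0.001,0.022,-1],[0.3,0.071,0.03,0.007,0.001,0.033,-1],[0.4,0.095,0.04,0.01,0.002,0.044,-1],[0.5,0.119,0.05,0.012,0.002,0.055,-1],[0.6,0.142,0.059,0.014,0.002,0.066,-1],[0.7,0.166,0.069,0.017,0.003,0.077,-1],[0.8,0.19,0.079,0.019,0.003,0.088,-1],[0.9,0.213,0.089,0.022,0.004,0.099,-1],[1.0,0.237,0.099,0.024,0.004,0.11,-1]],
  ],
)

```text
time_s: 5.25
position: [0.5607, 0.2466, 0.2402]
tcp_rot: [[0.54, 0.839, 0.074], [0.839, -0.528, -0.132], [-0.072, 0.133, -0.988]]
force: [-0.6, 0.2, -0.1]
opening: 1.0
grasp_force: 0.0
```

Call:
carry_out(
  deltas=[
    [[0.093,-0.044,0.014,0.002,0,0.011,-1],[0.186,-0.088,0.028,0.005,0.001,0.022,-1],[0.279,-0.132,0.043,0.007,0.001,0.033,-1],[0.372,-0.176,0.057,0.01,0.002,0.044,-1],[0.465,-0.22,0.071,0.012,0.002,0.055,-1],[0.557,-0.264,0.085,0.014,0.002,0.066,-1],[0.65,-0.308,0.099,0.017,0.003,0.077,-1],[0.743,-0.352,0.114,0.019,0.003,0.088,-1],[0.836,-0.396,0.128,0.022,0.004,0.099,-1],[0.929,-0.44,0.142,0.024,0.004,0.11,-1]],
  ],
)

```text
time_s: 6.08
position: [0.5814, 0.3954, 0.2]
tcp_rot: [[0.952, 0.306, 0.003], [0.306, -0.952, -0.001], [0.002, 0.002, -1.0]]
force: [0.4, -0.4, -0.6]
opening: 1.0
grasp_force: 0.0
```

Run:
```python
from h import *
s=telemetry.read_state(); im=capture("wrist"); cv2.imwrite("pics/w2.png",im[:,:,::-1])
c=cam("wrist",s)
print(s["time_s"],s["position"],s["tcp_rot"],s["joint_positions"].round(0))
print([(b,plane(c,b[0],.026).round(4)) for b in blobs(im,(22,130,80),(35,255,255),60)])
```

```text
6.0833 [0.58139123 0.3954199  0.20003296] [[ 9.51964224e-01  3.06198330e-01  2.58842154e-03]
 [ 3.06201650e-01 -9.51966157e-01 -9.92298469e-04]
 [ 2.16024957e-03  1.73721159e-03 -9.99996158e-01]] [25. 38. 71. -0. 71. 97.]
[(([468.2, 38.4], 1046, [442, 26, 53, 27]), array([0.7464, 0.3286, 0.026 ])), (([314.6, 188.1], 885, [292, 176, 46, 24]), array([0.6019, 0.4044, 0.026 ]))]
```

View pics/w2.png

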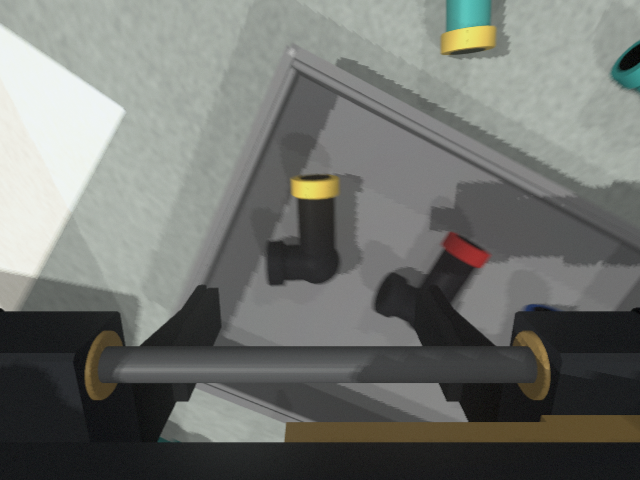

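The wanted elbow is in view: yellow collar at (315,188), tube down to the corner at (320,263), second leg to the left at (277,263). It's nearly aligned with the tool. I'll measure its axis.

Run:
```python
from h import *
s=telemetry.read_state(); im=capture("wrist"); c=cam("wrist",s)
g=cv2.cvtColor(im,cv2.COLOR_RGB2GRAY); hsv=cv2.cvtColor(im,cv2.COLOR_RGB2HSV)
P=[]
for r in range(204,244,4):
    # sub-threshold dark run containing col 317
    d=g[r]<52; l=317
    while d[l-1]: l-=1
    h=317
    while d[h+1]: h+=1
    P.append(plane(c,((l+h)/2,r),.026)); print(r,l,h)
P=np.array(P)[:,:2]; m=P.mean(0); v=np.linalg.svd(P-m)[2][0]; v*=np.sign(v[0]); print("axis yaw",np.degrees(np.arctan2(v[1],v[0])),m)
y=cv2.inRange(hsv,(22,100,60),(36,255,255)); col=np.where(y[170:215,315]>0)[0]+170; print("yellow rows at 315",col.min(),col.max())
rear=plane(c,(315,col.max()+.5),.046); print("rear top",rear)
# lower leg: dark column extents, end face
print("leg rows at col 290:",[int(r) for r in range(235,300) if g[r,290]<52][::40], [int(x) for x in range(255,350) if g[263,x]<52][:1],[int(x) for x in range(255,350) if g[263,x]<52][-1:], [int(r) for r in range(235,300) if g[r,320]<52][-1:])
```

```text
204 303 338
208 317 339
212 315 339
216 316 339
220 304 339
224 304 339
228 304 339
232 304 339
236 304 339
240 304 339
axis yaw 10.88595492144359 [0.57627018 0.39125766]
yellow rows at 315 182 201
rear top [0.59547884 0.4046797  0.046     ]
leg rows at col 290: [247] [272] [344] [285]
```

Run:
```python
from h import *
im=cv2.imread("pics/w2.png"); g=cv2.cvtColor(im,cv2.COLOR_BGR2GRAY)
for r in (188,206,214,222,230,238): print(r,g[r,284:346].tolist())
for c in (276,284,292): print(c,g[236:292,c].tolist())
cv2.imwrite("pics/w2c.png",cv2.resize(im[165:295,245:365],None,fx=5,fy=4.6,interpolation=cv2.INTER_CUBIC))
```

```text
188 [93, 91, 92, 89, 86, 84, 101, 123, 143, 162, 175, 184, 188, 192, 196, 200, 204, 207, 209, 211, 213, 213, 209, 203, 206, 212, 212, 212, 211, 209, 209, 206, 206, 203, 202, 200, 199, 195, 193, 190, 186, 182, 179, 174, 168, 163, 157, 152, 146, 142, 135, 129, 124, 117, 109, 103, 98, 97, 97, 95, 96, 95]
206 [104, 110, 115, 114, 116, 115, 115, 117, 116, 115, 117, 111, 98, 82, 66, 48, 46, 43, 44, 45, 44, 47, 48, 50, 51, 51, 53, 49, 49, 49, 47, 47, 45, 45, 46, 44, 46, 44, 46, 44, 43, 43, 44, 40, 41, 42, 42, 41, 41, 53, 67, 79, 90, 94, 94, 94, 94, 96, 95, 94, 95, 93]
214 [111, 115, 115, 114, 116, 115, 116, 114, 114, 115, 114, 111, 98, 89, 75, 59, 42, 44, 43, 42, 44, 45, 46, 47, 50, 49, 49, 49, 48, 48, 48, 48, 48, 46, 46, 45, 44, 44, 41, 39, 45, 43, 44, 41, 42, 40, 39, 40, 44, 52, 65, 78, 87, 91, 93, 95, 96, 94, 94, 93, 96, 95]
222 [113, 113, 112, 114, 114, 114, 113, 113, 116, 115, 114, 110, 102, 93, 77, 60, 40, 40, 42, 40, 40, 45, 45, 46, 47, 49, 49, 48, 47, 46, 47, 46, 44, 44, 45, 43, 41, 43, 42, 41, 44, 43, 41, 42, 40, 40, 36, 40, 43, 51, 61, 72, 82, 88, 95, 93, 94, 94, 94, 92, 94, 94]
2
[... 532 characters left out ...]
 112, 105, 93, 61, 41, 32, 39, 38, 37, 39, 36, 37, 38, 39, 38, 35, 41, 38, 42, 43, 45, 44, 43, 46, 44, 46, 45, 45, 46, 45, 49, 43, 44, 44, 43, 41, 41, 44, 43, 44, 44, 42, 40, 41, 41, 40, 52, 84, 109, 124, 125, 123, 125, 126]
284 [107, 98, 93, 83, 81, 72, 65, 57, 41, 35, 35, 38, 35, 34, 35, 35, 36, 36, 36, 37, 37, 40, 42, 41, 37, 37, 40, 43, 39, 41, 37, 40, 39, 41, 38, 40, 39, 37, 37, 38, 38, 37, 38, 46, 73, 77, 82, 82, 87, 98, 114, 124, 126, 127, 124, 126]
292 [82, 76, 74, 75, 73, 72, 73, 67, 60, 46, 38, 36, 34, 35, 40, 39, 38, 39, 38, 41, 39, 42, 42, 42, 44, 44, 45, 45, 45, 45, 45, 46, 45, 42, 41, 44, 44, 44, 42, 42, 42, 42, 38, 49, 82, 111, 125, 124, 126, 126, 126, 127, 126, 128, 126, 125]
```

View pics/w2c.png

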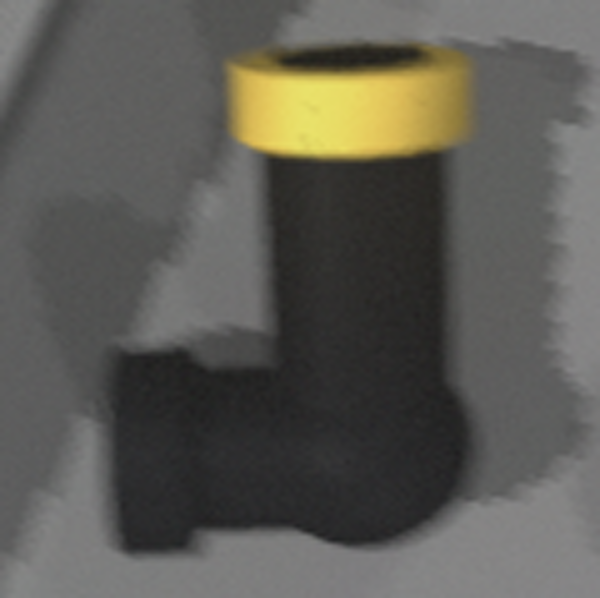

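Run:
```python
from h import *
s=telemetry.read_state(); c=cam("wrist",s)
a=plane(c,(315.8,206),.026); b=plane(c,(317.0,238),.026); d=a-b; print("yaw1",np.degrees(np.arctan2(d[1],d[0])))
l1=plane(c,(276,262.8),.026); l2=plane(c,(292,262.),.026); e=l1-l2; print("yaw2",np.degrees(np.arctan2(e[1],e[0]))-90)
y=np.radians(20); u=np.array([np.cos(y),np.sin(y),0])
rear=plane(c,(315.3,199.5),.046); print("rear",rear)      # x=26
corner=plane(c,(320,262.4),.026); print("corner line",corner) # leg axis at x=-35
p0=(a+b)/2
for n,q,x in (("rear",rear,26),("leg",(l1+l2)/2,-35)):
    # project on axis through p0; mouth frame x
    print(n,"grip x offset est",(p0+u*((q-p0)@u+(5-x)/1000)).round(4))
```

```text
yaw1 20.210288350919633
yaw2 21.174695849045094
rear [0.59649814 0.40304022 0.046     ]
corner line [0.53963583 0.38011491 0.026     ]
rear grip x offset est [0.5768 0.3958 0.026 ]
leg grip x offset est [0.5775 0.396  0.026 ]
```

Run:
```python
from h import *
plan([.577,.396,.08],tilt(20.3,0)@G)
```

```text
call 1 / 1 shift [-0.027, -0.008, 0.796] turn [0.0, -0.0, -0.006]
```

Call:
carry_out(
  deltas=[
    [[-0.005,-0.002,0.1,0,0,-0.002,-0.25],[-0.01,-0.004,0.2,0,0,-0.004,-0.25],[-0.02,-0.006,0.3,0,0,-0.006,-0.25],[-0.027,-0.008,0.4,0,0,-0.006,-0.25],[-0.027,-0.008,0.5,0,0,-0.006,-0.25],[-0.027,-0.008,0.6,0,0,-0.006,-0.25],[-0.027,-0.008,0.7,0,0,-0.006,-0.25],[-0.027,-0.008,0.796,0,0,-0.006,-0.25],[-0.027,-0.008,0.796,0,0,-0.006,-0.25],[-0.027,-0.008,0.796,0,0,-0.006,-0.25]],
  ],
)

```text
time_s: 7.02
position: [0.5769, 0.3941, 0.0807]
tcp_rot: [[0.938, 0.347, 0.001], [0.347, -0.938, -0.003], [0.0, 0.003, -1.0]]
force: [0.2, 0.2, 0.7]
opening: 0.626
grasp_force: 0.0
```

Run:
```python
from h import *
s=telemetry.read_state(); im=capture("wrist"); cv2.imwrite("pics/w3.png",im[:,:,::-1])
c=cam("wrist",s); print(s["position"],s["opening"],np.degrees(np.arctan2(s["tcp_rot"][1][0],s["tcp_rot"][0][0])))
print([(b,plane(c,b[0],.03).round(4)) for b in blobs(im,(22,130,80),(35,255,255),60)])
plan([.577,.396,.0095],tilt(20.3,0)@G)
```

```text
[0.57686663 0.39409788 0.08071202] 0.6263649442110029 20.326151301024836
[(([561.4, 9.3], 828, [523, 0, 94, 24]), array([0.7382, 0.3317, 0.03  ])), (([326.0, 219.4], 1337, [283, 199, 72, 40]), array([0.6043, 0.3994, 0.03  ]))]
call 1 / 1 shift [-0.003, -0.011, 0.482] turn [0.0, -0.0, 0.0]
```

View pics/w3.png

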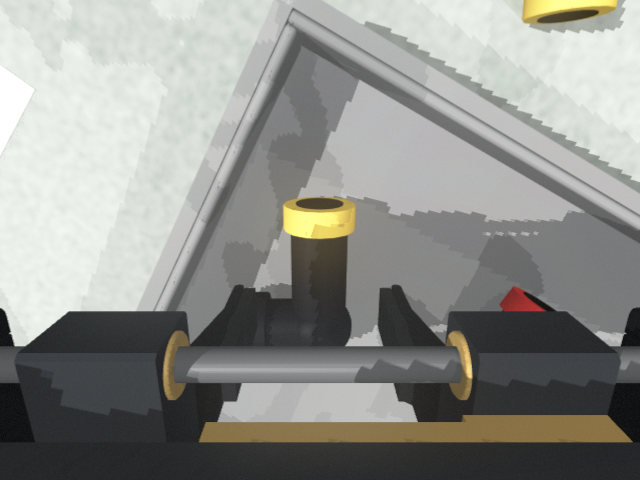

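The tube sits at column 319, about centred between the fingers and clear of the walls. Descend, grip.

Call:
carry_out(
  deltas=[
    [[-0.003,0,0.08,0,0,0,-0.25],[-0.003,0,0.16,0,0,0,-0.25],[-0.003,0,0.24,0,0,0,-0.25],[-0.003,0,0.31,0,0,0,-0.25],[-0.003,0,0.37,0,0,0,-0.25],[-0.003,0,0.42,0,0,0,-0.25],[-0.003,0,0.46,0,0,0,-0.25],[-0.003,0,0.48,0,0,0,-0.25],[-0.003,0,0.48,0,0,0,-0.25],[-0.003,0,0.48,0,0,0,-0.25]],
  ],
)

```text
time_s: 7.9
position: [0.5774, 0.3952, 0.0095]
tcp_rot: [[0.938, 0.347, 0.004], [0.347, -0.938, -0.001], [0.003, 0.002, -1.0]]
force: [0.6, 0.1, 0.2]
opening: 0.624
grasp_force: 0.0
```

Call:
carry_out(
  deltas=[
    [[0,0,0,0,0,0,0],[0,0,0,0,0,0,0.2],[0,0,0,0,0,0,0.4],[0,0,0,0,0,0,1],[0,0,0,0,0,0,1],[0,0,0,0,0,0,1],[0,0,0,0,0,0,1],[0,0,0,0,0,0,1],[0,0,0,0,0,0,1],[0,0,0,0,0,0,1]],
  ],
)

```text
time_s: 8.73
position: [0.5776, 0.3951, 0.0099]
tcp_rot: [[0.938, 0.347, 0.004], [0.347, -0.938, -0.001], [0.004, 0.002, -1.0]]
force: [-0.2, -0.5, 3.1]
opening: 0.356
grasp_force: 30.0
```

Call:
carry_out(
  deltas=[
    [[0,0,-0.03,0,0,0,1],[0,0,-0.08,0,0,0,1],[0,0,-0.16,0,0,0,1],[0,0,-0.26,0,0,0,1],[0,0,-0.38,0,0,0,1],[0,0,-0.52,0,0,0,1],[0,0,-0.66,0,0,0,1],[0,0,-0.8,0,0,0,1],[0,0,-0.92,0,0,0,1],[0,0,-1,0,0,0,1]],
  ],
)

```text
time_s: 9.57
position: [0.5778, 0.3959, 0.1636]
tcp_rot: [[0.938, 0.347, 0.008], [0.347, -0.938, 0.001], [0.008, 0.001, -1.0]]
force: [-0.1, -0.4, -0.4]
opening: 0.361
grasp_force: 30.0
```

```bash
cat >> h.py <<'E'
M=np.array([.0344,0,-.0161])  # mouth in tool frame
def show(L,yaw,a,dist):
    E=tilt(yaw,a); R=E@G; return np.asarray(L)-dist*E[:,0]-R@M, R
E
python3 - <<'E'
from h import *
s=telemetry.read_state(); print(s["position"],s["opening"],s["force"])
im=capture("wrist"); np.savez("w4",im=im,p=s["position"],R=s["tcp_rot"]); print(blobs(im,(22,130,80),(35,255,255),60))
I=np.eye(4); Tc=np.array(camera_info("wrist")["T_tool_cam"]); print("predicted mouth px",proj((np.array(camera_info("wrist")["mtx"]),Tc),M), "collar mid", proj((np.array(camera_info("wrist")["mtx"]),Tc),M-[.007,0,0]))
p,R=show([.635,-.203,.30],7.5,25,.20); print(p); plan(p+[0,0,.02],R)
E
```

```text
[0.57782833 0.39590942 0.1636454 ] 0.3606991513067334 [-0.14249785 -0.38017711 -0.4219417 ]
[([499.7, 33.2], 1459, [468, 19, 63, 30]), ([316.5, 273.5], 4932, [265, 234, 103, 70])]
predicted mouth px [318.42778927 246.85846067] collar mid [318.40432423 263.93390095]
[ 0.43112484 -0.22984067  0.18634672]
call 1 / 4 shift [-0.593, 0.893, -0.074] turn [-0.002, 0.017, 0.009]
call 2 / 4 shift [-0.532, 0.926, -0.122] turn [-0.002, 0.017, 0.009]
call 3 / 4 shift [-0.465, 0.955, -0.163] turn [-0.002, 0.017, 0.009]
call 4 / 4 shift [-0.393, 0.981, -0.197] turn [-0.002, 0.017, 0.009]
```

Call:
carry_out(
  deltas=[
    [[-0.015,0.02,-0.002,0,0,0,1],[-0.045,0.06,-0.005,0,0.001,0.001,1],[-0.09,0.13,-0.01,0,0.002,0.001,1],[-0.15,0.22,-0.018,0,0.004,0.002,1],[-0.22,0.33,-0.027,-0.001,0.006,0.003,1],[-0.29,0.44,-0.036,-0.001,0.008,0.004,1],[-0.365,0.55,-0.045,-0.001,0.01,0.005,1],[-0.44,0.66,-0.055,-0.001,0.013,0.007,1],[-0.515,0.78,-0.065,-0.002,0.015,0.008,1],[-0.593,0.893,-0.074,-0.002,0.017,0.009,1]],
  ],
)

```text
time_s: 10.45
position: [0.5376, 0.2369, 0.1689]
tcp_rot: [[0.95, 0.293, 0.105], [0.292, -0.956, 0.02], [0.107, 0.012, -0.994]]
force: [0.3, -0.2, -0.6]
opening: 0.361
grasp_force: 30.0
```

Call:
carry_out(
  deltas=[
    [[-0.053,0.093,-0.012,0,0.002,0.001,1],[-0.106,0.185,-0.024,0,0.003,0.002,1],[-0.16,0.278,-0.037,-0.001,0.005,0.003,1],[-0.213,0.37,-0.049,-0.001,0.007,0.004,1],[-0.266,0.463,-0.061,-0.001,0.009,0.005,1],[-0.319,0.556,-0.073,-0.001,0.01,0.005,1],[-0.372,0.648,-0.085,-0.001,0.012,0.006,1],[-0.426,0.741,-0.098,-0.002,0.014,0.007,1],[-0.479,0.833,-0.11,-0.002,0.015,0.008,1],[-0.532,0.926,-0.122,-0.002,0.017,0.009,1]],
  ],
)

```text
time_s: 11.28
position: [0.5006, 0.0813, 0.1803]
tcp_rot: [[0.949, 0.237, 0.21], [0.234, -0.971, 0.037], [0.213, 0.014, -0.977]]
force: [-0.1, -1.2, -1.7]
opening: 0.36
grasp_force: 30.0
```

Call:
carry_out(
  deltas=[
    [[-0.047,0.096,-0.016,0,0.002,0.001,1],[-0.093,0.191,-0.033,0,0.003,0.002,1],[-0.14,0.287,-0.049,-0.001,0.005,0.003,1],[-0.186,0.382,-0.065,-0.001,0.007,0.004,1],[-0.233,0.478,-0.082,-0.001,0.009,0.005,1],[-0.279,0.573,-0.098,-0.001,0.01,0.005,1],[-0.326,0.669,-0.114,-0.001,0.012,0.006,1],[-0.372,0.764,-0.13,-0.002,0.014,0.007,1],[-0.419,0.86,-0.147,-0.002,0.015,0.008,1],[-0.465,0.955,-0.163,-0.002,0.017,0.009,1]],
  ],
)

```text
time_s: 12.12
position: [0.4634, -0.0744, 0.1913]
tcp_rot: [[0.932, 0.18, 0.314], [0.174, -0.984, 0.048], [0.317, 0.01, -0.948]]
force: [-0.1, -0.4, -1.6]
opening: 0.358
grasp_force: 30.0
```

Call:
carry_out(
  deltas=[
    [[-0.045,0.11,-0.022,0,0.002,0.001,1],[-0.09,0.22,-0.044,0,0.004,0.002,1],[-0.134,0.335,-0.067,-0.001,0.006,0.003,1],[-0.18,0.45,-0.09,-0.001,0.008,0.004,1],[-0.225,0.56,-0.113,-0.001,0.01,0.005,1],[-0.267,0.67,-0.134,-0.001,0.012,0.006,1],[-0.31,0.77,-0.155,-0.002,0.013,0.007,1],[-0.345,0.86,-0.173,-0.002,0.015,0.008,1],[-0.375,0.935,-0.188,-0.002,0.016,0.009,1],[-0.393,0.981,-0.197,-0.002,0.017,0.009,1]],
  ],
)

```text
time_s: 12.95
position: [0.4263, -0.2313, 0.2023]
tcp_rot: [[0.902, 0.122, 0.415], [0.111, -0.993, 0.05], [0.418, 0.001, -0.908]]
force: [-0.4, -0.4, -0.1]
opening: 0.362
grasp_force: 30.0
```

Run:
```python
from h import *
s=telemetry.read_state(); im=capture("wrist"); cv2.imwrite("pics/w5.png",im[:,:,::-1])
np.savez("w5",im=im,p=s["position"],R=s["tcp_rot"]); print(s["time_s"],s["position"],s["tcp_rot"],s["joint_positions"].round(0),s["opening"])
print(blobs(im,(22,130,80),(35,255,255),60))
```

```text
12.95 [ 0.42629725 -0.23132734  0.2022975 ] [[ 9.01613879e-01  1.22025280e-01  4.14972583e-01]
 [ 1.11098922e-01 -9.92526814e-01  5.04732917e-02]
 [ 4.18030433e-01  5.95586275e-04 -9.08432828e-01]] [-56.  17. 117.  36.  39.  -0.] 0.361539965719289
[([316.5, 273.9], 4901, [265, 234, 103, 70])]
```

View pics/w5.png

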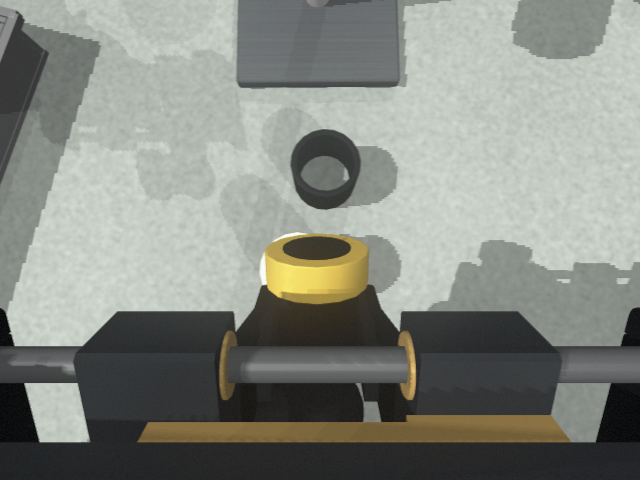

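The mouth is held straight in the gripper at (317,248). The foot's front edge is level in this view, so the camera's yaw is about 7°. I'll rise, still well clear, to see the camera head from above.

Run:
```python
from h import *
plan([.50,-.222,.37],tilt(7.5,25)@G)
```

```text
call 1 / 1 shift [0.916, -0.008, -0.808] turn [0.001, 0.001, -0.001]
```

Call:
carry_out(
  deltas=[
    [[0.03,0,-0.05,0,0,0,1],[0.09,0,-0.13,0,0,0,1],[0.18,-0.001,-0.23,0,0,0,1],[0.29,-0.002,-0.34,0,0,0,1],[0.42,-0.003,-0.45,0,0,0,1],[0.56,-0.005,-0.56,0.001,0.001,-0.001,1],[0.7,-0.006,-0.66,0.001,0.001,-0.001,1],[0.82,-0.007,-0.74,0.001,0.001,-0.001,1],[0.89,-0.008,-0.79,0.001,0.001,-0.001,1],[0.916,-0.008,-0.808,0.001,0.001,-0.001,1]],
  ],
)

```text
time_s: 13.83
position: [0.5017, -0.2192, 0.3722]
tcp_rot: [[0.896, 0.134, 0.422], [0.122, -0.991, 0.056], [0.426, 0.001, -0.905]]
force: [0.4, -0.3, -0.8]
opening: 0.358
grasp_force: 30.0
```

Run:
```python
from h import *
s=telemetry.read_state(); im=capture("wrist"); cv2.imwrite("pics/w6.png",im[:,:,::-1])
np.savez("w6",im=im,p=s["position"],R=s["tcp_rot"]); print(s["time_s"],s["position"],s["joint_positions"].round(0),s["opening"])
print(blobs(im,(22,130,80),(35,255,255),60),blobs(im,(100,130,40),(125,255,255),200))
cv2.imwrite("pics/w6c.png",cv2.resize(im[0:200,220:420,::-1],None,fx=3,fy=3,interpolation=cv2.INTER_CUBIC))
```

```text
13.8333 [ 0.50171154 -0.21918823  0.37224742] [-47.   7.  97.  23.  62.  27.] 0.35822641348004447
[([101.8, 30.2], 308, [86, 20, 31, 27]), ([316.0, 273.8], 4868, [265, 234, 103, 70])] [([324.2, 25.2], 4644, [278, 0, 93, 55]), ([38.9, 220.7], 391, [22, 215, 35, 14])]
```

View pics/w6c.png

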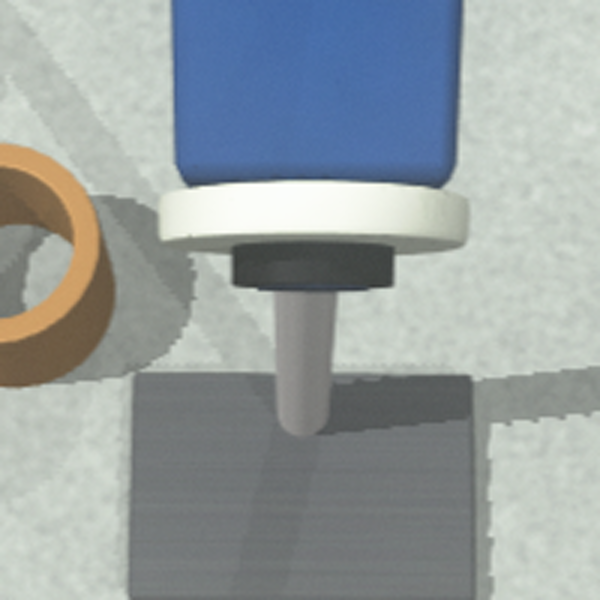

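The crop shows the camera head. In full-image pixels the barrel's front rim is at about (324.3, 95), the ring's centre column is 324.7, and the box's centre column runs 325.3 to 325.8 towards the top. I'll work out the lens and yaw from these.

Run:
```python
from h import *
z=np.load("w6.npz"); im=z["im"]; c=cam("wrist",{"position":z["p"],"tcp_rot":z["R"]})
hsv=cv2.cvtColor(im,cv2.COLOR_RGB2HSV); g=cv2.cvtColor(im,cv2.COLOR_RGB2GRAY).astype(float)
def edges(r,lo,hi):  # strongest gradients left / right
    d=np.abs(np.diff(cv2.GaussianBlur(im.astype(np.float32),(3,3),.8)[r],axis=0)).sum(1)
    def sub(a,b):
        k=a+np.argmax(d[a:b]); w=d[k-2:k+3]; return (w*np.arange(k-2,k+3)).sum()/w.sum()+.5
    return sub(*lo),sub(*hi)
for it in range(1):
    pts={}
    for n,r,lo,hi in [("box",10,(268,288),(364,384)),("box",22,(268,288),(364,384)),("box",34,(268,288),(364,384)),("box",46,(268,288),(364,384)),("ring",68,(262,282),(368,386)),("ring",74,(262,282),(368,386)),("bar",87,(290,304),(345,358)),("bar",91,(290,304),(345,358))]:
        l,h=edges(r,lo,hi); pts.setdefault(n,[]).append(((l+h)/2,r)); print(n,r,round(l,1),round(h,1),round((l+h)/2,2))
yaw=7.5
for it in range(4):
    E=tilt(yaw,25); u=proj(c,[0.6,-.2,.3])
    q=plane(c,(324.3,95),.30+.018*np.cos(np.radians(25))); L=q-.018*E[:,2]
    P=[]
    for n in pts:
        for uv in pts[n]:
            o,d=ray(c,uv); P.append(o+d*((L-o)@E[:,2])/(d@E[:,2]))
    P=np.array(P); k=np.polyfit(P[:,0],P[:,1],1); yaw=np.degrees(np.arctan(k[0])); L[1]=np.polyval(k,L[0])
    print("L",L.round(4),"yaw",yaw.round(2),"res mm",(1000*(P[:,1]-np.polyval(k,P[:,0]))).round(1))
kc=np.array([.7145,-.193]); print("yaw to column base",np.degrees(np.arctan2(*(kc-L[:2])[::-1])))
print("col base here",plane(c,(220+303/3,437/3),.02))
e=[plane(c,(220+x/3,y/3),.012) for x,y in ((130,598),(133,375),(472,377),(476,598))]
for a,b in ((0,1),(3,2),(1,2)): d=e[b]-e[a]; print("foot edge",np.degrees(np.arctan2(d[1],d[0])).round(2),np.linalg.norm(d).round(3))
```

```text
box 10 276.6 373.7 325.17
box 22 277.1 373.1 325.11
box 34 277.2 372.7 324.96
box 46 277.4 372.1 324.76
ring 68 272.6 376.2 324.4
ring 74 272.6 376.0 324.33
bar 87 296.7 350.9 323.79
bar 91 296.8 350.8 323.83
L [ 0.6382 -0.2046  0.3   ] yaw 6.88 res mm [ 0.1  0.  -0.  -0.1 -0.1 -0.1  0.1  0. ]
L [ 0.6382 -0.2046  0.3   ] yaw 6.88 res mm [ 0.1  0.  -0.  -0.1 -0.1 -0.1  0.1  0. ]
L [ 0.6382 -0.2046  0.3   ] yaw 6.88 res mm [ 0.1  0.  -0.  -0.1 -0.1 -0.1  0.1  0. ]
L [ 0.6382 -0.2046  0.3   ] yaw 6.88 res mm [ 0.1  0.  -0.  -0.1 -0.1 -0.1  0.1  0. ]
yaw to column base 8.678272987024194
col base here [ 0.70845827 -0.19625956  0.02      ]
foot edge 7.98 0.107
foot edge 7.58 0.106
foot edge -82.61 0.159
```

```bash
sed -i 's/^M=.*/M=np.array([.0344,-.0008,-.0161])/' h.py
python3 - <<'E'
from h import *
p,R=show([.638,-.2046,.30],7.0,25,.12); print(p); plan(p,R,1)
E
```

```text
[ 0.50596006 -0.22161847  0.22015619]
call 1 / 1 shift [-0.407, 0.02, 0.927] turn [-0.001, -0.001, 0.002]
```

Call:
carry_out(
  deltas=[
    [[-0.012,0,0.03,0,0,0,1],[-0.04,0.002,0.09,0,0,0,1],[-0.08,0.004,0.19,0,0,0,1],[-0.14,0.007,0.32,0,0,0.001,1],[-0.2,0.01,0.46,0,0,0.001,1],[-0.26,0.013,0.6,-0.001,-0.001,0.001,1],[-0.32,0.016,0.73,-0.001,-0.001,0.002,1],[-0.37,0.018,0.84,-0.001,-0.001,0.002,1],[-0.4,0.02,0.91,-0.001,-0.001,0.002,1],[-0.407,0.02,0.927,-0.001,-0.001,0.002,1]],
  ],
)

```text
time_s: 14.72
position: [0.5022, -0.2201, 0.2146]
tcp_rot: [[0.905, 0.118, 0.41], [0.104, -0.993, 0.056], [0.413, -0.008, -0.91]]
force: [0.3, -0.8, -0.7]
opening: 0.358
grasp_force: 30.0
```

Run:
```python
from h import *
p,R=show([.638,-.2046,.30],7.0,25,.12); plan(p,R,1)
s=telemetry.read_state(); print(s["position"],np.abs(s["qvel"]).max(),s["opening"],s["joint_positions"].round(0))
im=capture("wrist"); top=capture("top"); sc=capture("scene")
print(blobs(im,(22,130,80),(35,255,255),200))
E_=tilt(7,25); T=np.eye(4);T[:3,:3]=s["tcp_rot"];T[:3,3]=s["position"]
m=T[:3,:3]@M+T[:3,3]; print("mouth",m, "axis err deg", np.degrees(turn(R,s["tcp_rot"])).round(2))
for n,i in (("top",top),("scene",sc)): print(n,"mouth px",proj(cam(n),m-.007*E_[:,0]),[b for b in blobs(i,(22,130,80),(35,255,255),10)])
a=cv2.resize(top[150:260,350:450],(500,550),interpolation=cv2.INTER_CUBIC); w=cv2.resize(im[:300,180:460],(280,300))
e=np.zeros((600,800,3),np.uint8); e[:550,:500]=a; e[:300,510:790]=w; e[310:580,510:780]=cv2.resize(sc[265:355,260:350],(270,270),interpolation=cv2.INTER_CUBIC)
cv2.imwrite("pics/fin.png",e[:,:,::-1])
```

```text
call 1 / 1 shift [0.037, 0.012, -0.024] turn [-0.001, 0.002, -0.001]
[ 0.50215736 -0.22014539  0.21455608] 2.782576055873753 0.3579989235127623 [-47.  20. 109.  31.  41.  15.]
[([316.6, 273.8], 4922, [265, 234, 103, 71])]
mouth [ 0.5265804  -0.21665886  0.24344499] axis err deg [ 0.31 -0.57  0.38]
top mouth px [406.07270787 233.44021403] [([284.7, 151.5], 53, [279, 149, 12, 8]), ([225.5, 177.3], 50, [220, 174, 13, 9]), ([406.8, 234.4], 61, [400, 231, 14, 7]), ([202.9, 343.8], 56, [200, 338, 8, 12]), ([162.1, 345.8], 56, [156, 343, 13, 7])]
scene mouth px [270.94228814 307.59976531] [([294.5, 145.7], 37, [292, 142, 8, 10]), ([282.4, 168.8], 31, [278, 166, 8, 8]), ([413.3, 231.7], 46, [411, 226, 5, 12]), ([418.2, 285.5], 61, [414, 280, 10, 12]), ([268.9, 306.8], 124, [264, 300, 13, 15])]
```

View pics/fin.png

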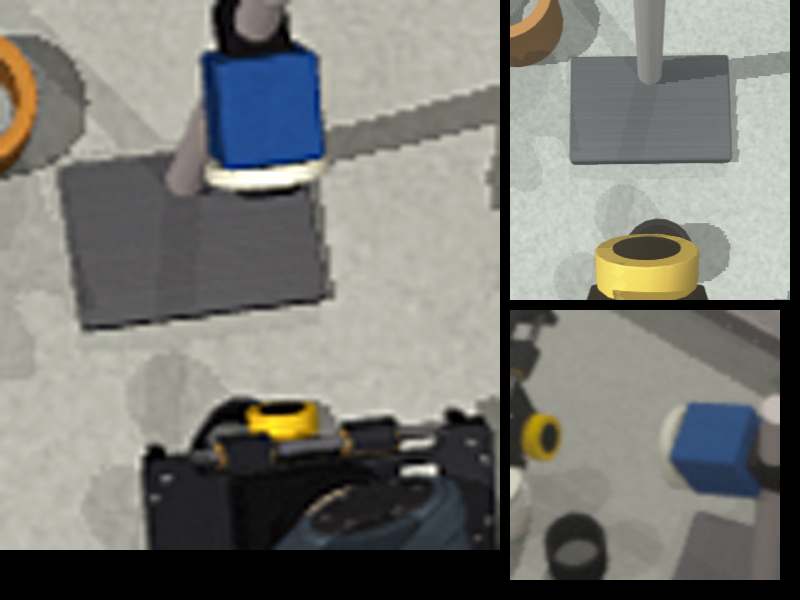

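The elbow is in place, with the mouth facing the lens, and nothing has been touched. I'll let it settle, then trim.

Call:
carry_out(
  deltas=[
    [[0,0,0,0,0,0,1],[0,0,0,0,0,0,1],[0,0,0,0,0,0,1],[0,0,0,0,0,0,1],[0,0,0,0,0,0,1],[0,0,0,0,0,0,1],[0,0,0,0,0,0,1],[0,0,0,0,0,0,1],[0,0,0,0,0,0,1],[0,0,0,0,0,0,1]],
  ],
)

```text
time_s: 15.7
position: [0.505, -0.2222, 0.2191]
tcp_rot: [[0.901, 0.119, 0.416], [0.108, -0.993, 0.05], [0.419, -0.0, -0.908]]
force: [0.0, -0.6, -1.2]
opening: 0.359
grasp_force: 30.0
```

Run:
```python
from h import *
p,R=show([.638,-.2046,.30],7.0,25,.12); plan(p,R,1)
s=telemetry.read_state(); print(s["position"],np.abs(s["qvel"]).max())
```

```text
call 1 / 1 shift [0.009, -0.003, -0.004] turn [0.0, 0.001, -0.0]
[ 0.50502757 -0.22220367  0.2190996 ] 0.10357012171373652
```

Run:
```python
from h import *
s=telemetry.read_state(); im=capture("wrist"); c2=cam("wrist",s)
z=np.load("w6.npz"); c1=cam("wrist",{"position":z["p"],"tcp_rot":z["R"]})
g1,g2=[cv2.cvtColor(i,cv2.COLOR_RGB2GRAY) for i in (z["im"],im)]
# features on the table-level foot, tracked by ORB matches in foot/tape region
m1=np.zeros_like(g1); m1[115:232,180:450]=255; m2=np.zeros_like(g2); m2[0:230,150:480]=255
o=cv2.SIFT_create(); k1,d1=o.detectAndCompute(g1,m1); k2,d2=o.detectAndCompute(g2,m2)
ms=[a for a,b in cv2.BFMatcher().knnMatch(d1,d2,k=2) if a.distance<.75*b.distance]
D=np.array([plane(c2,k2[m.trainIdx].pt,.0)-plane(c1,k1[m.queryIdx].pt,.0) for m in ms])
D=D[np.linalg.norm(D,axis=1)<.03]; print(len(ms),len(D),np.median(D,axis=0)*1000)
```

```text
24 21 [0.67216686 0.36775696 0.        ]
```

The two views agree within 1 mm. Final trim and hold.

Call:
carry_out(
  deltas=[
    [[0.009,-0.003,-0.004,0,0.001,0,1],[0.009,-0.003,-0.004,0,0.001,0,1],[0.009,-0.003,-0.004,0,0.001,0,1],[0.009,-0.003,-0.004,0,0.001,0,1],[0.009,-0.003,-0.004,0,0.001,0,1],[0.009,-0.003,-0.004,0,0.001,0,1],[0.009,-0.003,-0.004,0,0.001,0,1],[0.009,-0.003,-0.004,0,0.001,0,1],[0.009,-0.003,-0.004,0,0.001,0,1],[0.009,-0.003,-0.004,0,0.001,0,1]],
  ],
)

```text
time_s: 16.58
position: [0.506, -0.2217, 0.2202]
tcp_rot: [[0.899, 0.119, 0.422], [0.107, -0.993, 0.051], [0.425, -0.0, -0.905]]
force: [0.6, 0.5, 0.4]
opening: 0.356
grasp_force: 30.0
```

Run:
```python
from h import *
from rig import job
p,R=show([.638,-.2046,.30],7.0,25,.12); plan(p,R,1)
s=telemetry.read_state(); print(s["grasp_force"],np.abs(s["qvel"]).max(),blobs(capture("wrist"),(22,130,80),(35,255,255),200))
print(job.hand_in())
```

```text
call 1 / 1 shift [-0.0, -0.0, 0.001] turn [0.0, -0.0, -0.0]
29.982712268829346 0.10200485957678392 [([316.5, 273.9], 4909, [265, 234, 103, 71])]
the job is handed in; nothing more can be done
None
```

I handed the job in with the yellow-collared elbow held still at the inspection camera. By my measurements its mouth is 12 cm in front of the lens and on its axis, with the other leg level to the side; the hand-in gave no verdict.

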